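# Feed a rusty gear through the swing flap of a blast cabinet

### The arm

A 6-joint arm with a two-finger parallel gripper is mounted at the origin on the work surface. World frame = base frame: x ahead of the robot, y to its left, z up, the work surface at z = 0. Lengths are in mm, angles in rad, forces in N, time in s.
With the tool pointing down it reaches from about 350 to 975 mm from the base axis. Payload 7.1 kg.
Tool frame: the origin (TCP) lies between the finger pads; the fingertips stand 19 mm ahead of it and the grasp point (between the pads) is the TCP (ctrl.tcp_to_tips is the distance from the TCP to the fingertips, in mm); z points along the fingers, y is the line along which they close (so a half turn about z gives the same grasp; the last joint's range is limited). The gripper opens to 88 mm and grips with 3 to 60 N. Pads are 20 mm wide; open, the fingers measure 115 mm over their backs; the gripper's body (75 mm by 178 mm) begins 61 mm behind the grasp point.
Start: joints at [-1.221, 0.423, 1.63, -0, 1.089, -0.019], TCP at [225.327, -582.952, 241.675] pointing down, gripper open.
Joint ranges: [-3, 3], [-0.9, 2.11], [0.09, 2.58], [-1.31, 4.45], [0.11, 2.69], [-2.54, 2.54]. Speed limits (rad/s): [2.39, 2.39, 3.01, 3.14, 3.14, 3.14].

### API

Orientations are given as a rotation vector (axis times angle).
In Python, from workcell import status, optics, ctrl gives the robot as it stands. The module is installed in compiled form; this text tells all that it offers.
- The arm moves only by the shell command python3 -m inch 'ROWS'. ROWS is JSON, a list that holds one entry, the list of rows, each a list of 7 numbers: the shift along the tool's x, y, z in mm, then the turn, a rotation vector about the tool's x, y, z in rad, then the opening in per cent of the stroke, from 0 (shut) to 100 (fully open). A call has 1 to 20 rows; each row is the pose to reach, as a shift and turn from the pose commanded when the call began, along the tool's axes at that moment; what a row does not reach only later rows make up. A row lasts 1/10 s, in which the tool goes at most 50 mm and 8.59 degrees, less where a joint would pass 70% of its speed; a pose out of reach is approached as far as the arm can. A call with a gripper value outside its range is refused whole. The fingers move at their own pace and stop on an object; the grip force is fixed at half the most. Time passes only in rows, so rows that repeat a pose let the fingers close. It gives the time, the measured TCP pose, the force, the opening and the grip force at its end, in the units of the state.
- status.get_obs(): the state, without advancing time (a new reading comes with each control period).
- optics.get_image(name): name is "scene" or "top" or "wrist"; returns a dict with "frame" (384x512x3 uint8, red, green, blue), "fx", "fy", "cx", "cy" (pixels), "rvec" (rotation vector, rad) and "tvec" (3), from world to camera coordinates, as OpenCV has them; the wrist camera has in their place "hand_eye" (4x4, takes a point from camera to tool coordinates, whose origin is the TCP and whose axes are the flange's). Camera axes: x right, y down, z forward; pixel columns grow to the right and rows downward; lengths in mm; the calibration is good to about 2 mm. A picture is of the moment at which its call begins: read the wrist's pose just before it. There is no depth.
- ctrl.close_job(): hands the job in; it is judged then, once.
The state is a dict: "t": time; "qpos": joint angles; "qvel": joint speeds; "joint_torque": joint torques, N m; "ee_pos": TCP position; "orientation": TCP orientation; "ft_force": force on the tool from outside, world axes, zero at the start; "moment": the same for the moment, N m; "width": finger opening in mm; "grasp_force": force on a finger pad.
Only numpy, scipy, OpenCV 4.12 (cv2) and the standard library are available. Lean on these libraries where they do the work, as an engineer would, in place of code of your own. Each camera call takes 0.05 s, during which the arm holds its last target. There are 200 camera calls.

### The job

Load the rusty gear into the blasting cabinet: with the fingertips, slide it along the loading tray and push it in through the yellow swing flap until it tips over the sill and slides away down the chute inside, then draw your fingers back out so that the flap falls fully shut behind it. Only push the gear, never pick it up, and leave the small bright gear, the horseshoe, the hammer and the oil bottle where they are.

Things in the scene. Friction and masses are not known exactly. Their poses are not given: they have to be found in the camera images.
- blaster: Green bench-top abrasive blast cabinet, fixed, 380 mm long (x), y = -150 to +270 mm, 380 mm high, clear roof pane. Origin on the bench below the middle of the loading opening, in the outer face of the loading wall; z up; x points level into the cabinet, the way parts are fed. All coordinates below are in this frame.
- opening (a point): Middle of the loading opening's lower edge, level with the tray (z = 100 mm), in the outer face of the 4 mm wall (x = 0). The opening is y = -75 to +75 mm, z = 100 to 210 mm; the wall around it is solid, up to z = 380 mm. The tray goes on through it as a level sill (200 mm wide) that ends 45 mm past x = 0.
- tray_mid (a point): Middle of the loading tray's top face, at x = -120, y = 30, z = 100 mm. Flat grey metal plate, x = -240 mm (open end, no lip) to 0, y = -100 to +160 mm, with side lips 14 mm high. Two upright guide strips 22 mm high funnel parts to the opening: from y = +-97 mm at x = -58 mm to y = +-72 mm at x = -2 mm.
- chute_foot (a point): Middle of the foot of the chute inside the cabinet, at x = 174, z = 40 mm. The chute, 200 mm wide, lined with slippery white plastic, runs down at 25 degrees from the sill's end (x = 45, z = 100 mm) to here, where a level steel grate goes on to x = 376 mm. Once the rusty gear's centre is past the sill's end it tips (about 25 degrees) and slides down here by itself, clear of the flap.
- flap (a joint): Angle (rad) of the yellow steel flap hanging in the opening, 146 mm wide, 104 mm from hinge to lower edge, 0.25 kg; hinge along the opening's top, z = 208 mm. 0 = shut (lower edge 4 mm above the tray); grows as the lower edge is pushed into the cabinet, to 1.45. Opens inwards only, at about 1 N, has no latch, and falls shut by its weight when nothing props it.
- rusty_gear_mid (a point): Centre, half-way up, of the rust-brown steel gear that lies flat on the tray: 70 mm across the teeth, 28 mm high, with a 25 mm bore; about 0.7 kg; z is its axis. It starts 85 to 175 mm before the opening, a little to either side of its middle. Sliding it takes about 3 to 6 N.
- bright_gear_mid (a point): Centre, half-way up, of the small bright steel gear standing flat on the tray near its +y side lip: 50 mm across, 20 mm high. To be left alone.
- horseshoe: Dark horseshoe lying on the bench beyond the open end of the tray, about 130 mm by 130 mm, 9 mm thick; origin on the bench in the middle of the bow. To be left alone.
- hammer_grip (a point): Point at the grip of a hammer lying on the bench. To be left alone.
- oil_bottle: Yellow oil bottle with a red cap, 60 mm across, 130 mm high, standing on the bench; origin at the centre of its underside. To be left alone.
There are look-alikes about, which are no part of the job. What is shaped like the part that bears rusty_gear_mid but green or orange is not meant.

How it is judged:
By the outcome, as a careful person would: the job done as asked, in the order asked, and still so for the second after the job is handed in, with the robot touching nothing.
It also fails if it takes over 42 s, if anything falls off the work surface, if the arm or the gripper's body presses on something with over 40 N, if the wrist force passes 120 N, or if a joint passes its speed limit or range.

## Working session

There is one attempt and no reset: what is moved stays moved. The work goes in short steps, Python scripts to look and compute and a shell command to move; the robot and the scene stay as the last step left them, time stands still between calls to the robot, and variables do not carry over. Pictures are saved under pics/ and viewed, at most 10 in all, crops included, and the job is handed in when it is done.

```bash
mkdir -p pics; cat > h.py <<'E'
import numpy as np, cv2
from workcell import status, optics, ctrl
def grab(n,name):
    o=status.get_obs(); im=optics.get_image(n); cv2.imwrite(f'pics/{name}.png',im['frame'][:,:,::-1]); return o,im
def cam(o,im):
    if 'hand_eye' in im:
        T=np.eye(4);T[:3,:3]=cv2.Rodrigues(np.array(o['orientation']))[0];T[:3,3]=o['ee_pos']
        C=T@np.array(im['hand_eye']);return C[:3,:3],C[:3,3]
    R=cv2.Rodrigues(np.array(im['rvec'],float))[0];return R.T,-R.T@np.array(im['tvec'],float).ravel()
def ray(o,im,u,v,z):
    R,c=cam(o,im);d=R@np.array([(u-im['cx'])/im['fx'],(v-im['cy'])/im['fy'],1]);return c+d*(z-c[2])/d[2]
def proj(o,im,P):
    R,c=cam(o,im);p=R.T@(np.array(P,float)-c);return p[0]/p[2]*im['fx']+im['cx'],p[1]/p[2]*im['fy']+im['cy']
E
python3 - <<'E'
from h import *
import pickle
d={}
for n in('scene','top'):
    d[n]=grab(n,n+'0')
    print(n,cam(*d[n])[1].round())
pickle.dump(d,open('d.pkl','wb'))
a=np.hstack([])if 0 else None
print(d['top'][0])
E
```

```text
scene [ 383.  318. 1162.]
top [ 394.   42. 1534.]
{'t': 0.05, 'qpos': array([-1.22098052e+00,  4.23840999e-01,  1.63066864e+00, -4.93304663e-05,
        1.08856835e+00, -1.90210501e-02]), 'qvel': array([ 0.00151864, -0.00175664,  0.00054485,  0.00130117,  0.0017461 ,
       -0.00123003]), 'joint_torque': array([ 1.26300558e-03, -5.46078908e+01, -2.74613035e+01,  6.46482501e-02,
        1.87150418e-02, -1.64423858e-05]), 'ee_pos': array([ 225.15712881, -582.48891635,  240.90995541]), 'orientation': array([-3.08688108e+00, -5.75857112e-01,  4.51620891e-04]), 'ft_force': array([-0.82291184,  0.43612749,  0.14400623]), 'moment': array([ 0.04258997, -0.00688876, -0.03932189]), 'grasp_force': 0.0, 'width': 87.65351519314285}
```

View pics/scene0.png

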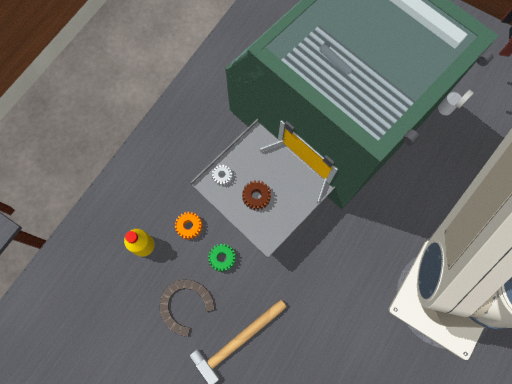

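View pics/top0.png

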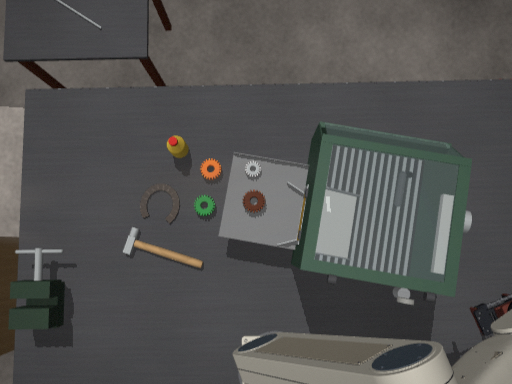

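The scene view shows the rusty gear at (257,195), with green (222,257), orange (188,225) and bright (222,175) look-alikes. In the top view they are at (254,201), (205,205), (211,169) and (253,169). I choose the brown one on the tray. Next I measure, with a close crop.

```bash
python3 - <<'E'
from h import *
import pickle
d=pickle.load(open('d.pkl','rb'))
for n,px in(('scene',dict(openP=(193,184),openN=(268,251),inN=(334,187),inP=(258,123))),('top',dict(openP=(233,154),openN=(220,239)))):
    o,im=d[n]
    for k,p in px.items(): print(n,k,ray(o,im,*p,100).round(1))
    hsv=cv2.cvtColor(im['frame'],cv2.COLOR_RGB2HSV)
    m=cv2.inRange(hsv,(0,120,30),(12,255,140))
    N,l,s,c=cv2.connectedComponentsWithStats(m)
    for i in range(1,N):
        if s[i,4]>80: print(n,'brown',s[i],c[i].round(1),ray(o,im,s[i,0]+s[i,2]/2-.5,s[i,1]+s[i,3]/2-.5,124).round(1))
    print(ray(o,im,*((254,169) if n=='top' else (222,175)),118))
a=d['scene'][1]['frame'][100:270,170:360,::-1];b=d['top'][1]['frame'][130:260,190:335,::-1]
a=cv2.resize(a,(400*19//17,400));b=cv2.resize(b,None,fx=2.4,fy=400/130)
cv2.imwrite('pics/crop.png',np.hstack([a,b]))
E
```

```text
scene openP [685.5 121.3 100. ]
scene openN [437.7 160.9 100. ]
scene inN [385.3 -64.3 100. ]
scene inP [ 639.2 -107.6  100. ]
scene brown [   0    0   87   97 3265] [28.8 32.1] [1239.    32.1  124. ]
scene brown [463   0  49  21 446] [493.1   6.6] [ 286.8 -729.8  124. ]
scene brown [500  37  12  19 105] [507.2  48.8] [ 196.9 -651.2  124. ]
scene brown [243 181  28  29 511] [256.2 194.8] [533.   64.5 124. ]
scene brown [  0 202  14  13  94] [  5.7 208.4] [1021.2  420.7  124. ]
scene brown [ 14 231  31  17 261] [ 29.2 239.2] [925.5 448.5 124. ]
[633.49075917  66.37628064 118.        ]
top openP [686.3 122.5 100. ]
top openN [419.6 165.8 100. ]
top brown [153   0  18  30 165] [161.5  13.9] [1144.3  347.1  124. ]
top brown [140  59  25  27 210] [151.5  71.8] [952.  376.1 124. ]
top brown [ 20  62  38  26 155] [38.8 74.3] [951.8 739.8 124. ]
top brown [243 191  22  21 268] [253.5 201. ] [533.5  59.8 124. ]
top brown [494 301  18  16 123] [502.  308.8] [ 199.9 -673.4  124. ]
[633.99628646  56.69687001 118.        ]
```

View pics/crop.png

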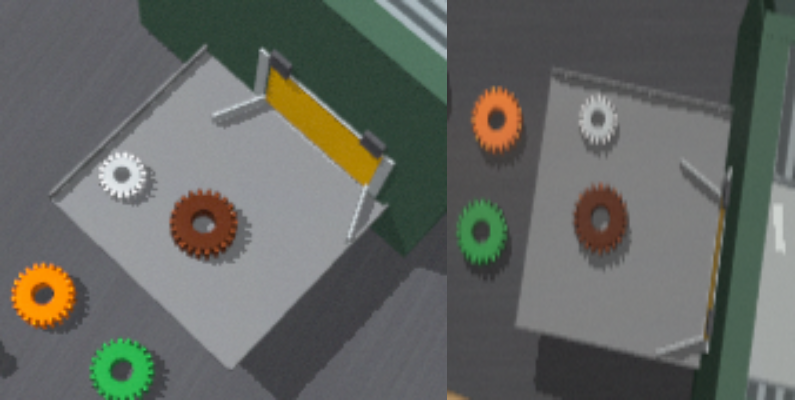

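The crop confirms the rusty gear lying on the tray, at about (205,222) in the left half and (600,218) in the right half. The flap is shut and its guides are clear. A vertical gripper body would hit the wall, so I'll push with the tool pitched about 38° below level. First I check the wrist joint ranges for that pose.

```bash
python3 - <<'E'
from h import *
from scipy.spatial.transform import Rotation as R
o=status.get_obs();Rs=R.from_rotvec(o['orientation'])
q=o['qpos']
W=R.from_euler('ZYZYZ',[q[0],q[1]+q[2],q[3],q[4],q[5]])
print('c',(W.inv()*Rs).as_rotvec().round(3)); C=W.inv()*Rs
ex=np.array([-.164,-.9865,0]);ey=np.array([.9865,-.164,0])
for s in(1,-1):
  for th in(35,40,45,50):
    t=np.radians(th);z=np.cos(t)*ex-np.sin(t)*np.array([0,0,1]);y=s*ey;x=np.cross(y,z)
    T=R.from_matrix(np.c_[x,y,z])
    for q1,q23 in((.3,2.3),(.5,2.1),(-.1,2.3)):
      e=(R.from_euler('ZY',[q1,q23]).inv()*T*C.inv()).as_euler('ZYZ')
      print(s,th,q1,q23,e.round(2),'alt',((e[0]+2*np.pi)%(2*np.pi)-np.pi).round(2),-e[1].round(2))
    print((Rs.inv()*T).as_rotvec().round(3))
E
```

```text
Traceback (most recent call last):
  File "scipy/spatial/transform/_rotation.pyx", line 1413, in scipy.spatial.transform._rotation.Rotation.from_euler
ValueError: Expected axis specification to be a non-empty string of upto 3 characters, got ZYZYZ
```

```bash
python3 - <<'E'
from h import *
from scipy.spatial.transform import Rotation as R
o=status.get_obs();Rs=R.from_rotvec(o['orientation'])
q=o['qpos']
W=R.from_euler('ZY',[q[0],q[1]+q[2]])*R.from_euler('ZYZ',[q[3],q[4],q[5]])
print('c',(W.inv()*Rs).as_rotvec().round(3)); C=W.inv()*Rs
ex=np.array([-.164,-.9865,0]);ey=np.array([.9865,-.164,0])
for s in(1,-1):
  for th in(35,40,45,50):
    t=np.radians(th);z=np.cos(t)*ex-np.sin(t)*np.array([0,0,1]);y=s*ey;x=np.cross(y,z)
    T=R.from_matrix(np.c_[x,y,z])
    for q1,q23 in((.4,2.3),(-.1,2.3)):
      e=(R.from_euler('ZY',[q1,q23]).inv()*T*C.inv()).as_euler('ZYZ')
      print(s,th,q1,q23,e.round(2))
    print((Rs.inv()*T).as_rotvec().round(3))
E
```

```text
c [-0.    -0.     1.571]
1 35 0.4 2.3 [-0.77  1.52  0.89]
1 35 -0.1 2.3 [-1.06  1.22  0.66]
[-0.498 -0.87  -0.953]
1 40 0.4 2.3 [-0.71  1.45  0.88]
1 40 -0.1 2.3 [-0.98  1.17  0.63]
[-0.453 -0.792 -0.968]
1 45 0.4 2.3 [-0.65  1.38  0.87]
1 45 -0.1 2.3 [-0.9   1.12  0.6 ]
[-0.408 -0.713 -0.981]
1 50 0.4 2.3 [-0.6   1.31  0.86]
1 50 -0.1 2.3 [-0.82  1.07  0.56]
[-0.363 -0.634 -0.993]
-1 35 0.4 2.3 [-0.77  1.52 -2.25]
-1 35 -0.1 2.3 [-1.06  1.22 -2.49]
[-0.997  0.57   1.913]
-1 40 0.4 2.3 [-0.71  1.45 -2.26]
-1 40 -0.1 2.3 [-0.98  1.17 -2.51]
[-0.909  0.52   1.947]
-1 45 0.4 2.3 [-0.65  1.38 -2.27]
-1 45 -0.1 2.3 [-0.9   1.12 -2.55]
[-0.82   0.469  1.977]
-1 50 0.4 2.3 [-0.6   1.31 -2.28]
-1 50 -0.1 2.3 [-0.82  1.07 -2.58]
[-0.73   0.418  2.004]
```

```bash
python3 -m inch '[[[0,0,-160,0,0,0,50],[0,0,-160,0,0,0,50],[0,0,-160,0,0,0,50],[0,0,-320,0,0,0,50],[0,0,-320,0,0,0,50],[0,0,-320,0,0,0,50],[0,0,-320,0,0,0,50],[0,0,-320,0,0,0,50],[376,-265,-320,0,0,0,50],[376,-265,-320,0,0,0,50],[376,-265,-320,0,0,0,50],[376,-265,-320,0,0,0,50],[376,-265,-320,0,0,0,50],[376,-265,-320,0,0,0,50],[376,-265,-320,0,0,0,50],[376,-265,-320,0,0,0,50],[376,-265,-320,0,0,0,50],[376,-265,-320,0,0,0,50],[376,-265,-320,0,0,0,50],[376,-265,-320,0,0,0,50]]]'
cat >> h.py <<'E'
from scipy.spatial.transform import Rotation as Ro
O=np.array([486,-86,0.]);ex=np.array([-.164,-.9865,0]);ey=np.array([.9865,-.164,0]);ez=np.array([0,0,1.])
def b2w(p): return O+ex*p[0]+ey*p[1]+ez*p[2]
def w2b(w): d=np.array(w)-O; return np.array([d@ex,d@ey,d[2]])
def target(tip,th=38):
    t=np.radians(th);z=np.cos(t)*ex-np.sin(t)*ez
    return b2w(tip)-19*z, Ro.from_matrix(np.c_[np.cross(ey,z),ey,z])
def step(tip,th=38,R=None):
    o=status.get_obs();Rs=Ro.from_rotvec(o['orientation']);p,T=target(tip,th)
    if R is not None:T=R
    return (Rs.inv().apply(p-o['ee_pos'])).round(1),(Rs.inv()*T).as_rotvec().round(3)
E
python3 - <<'E'
from h import *
o=status.get_obs();print(o['qpos'].round(2),w2b(o['ee_pos']))
print(step((-260,20,400)),step((-230,20,250)))
print(optics.get_image('wrist')['hand_eye'])
E
```

```text
t: 2.1
ee_pos: [480.0, -200.8, 560.3]
orientation: [-3.088, -0.576, 0.003]
ft_force: [-0.9, 0.7, -1.4]
width: 44.0
grasp_force: 0.0
[-0.42  0.05  1.41 -0.    1.68  0.78] [114.23587712  12.88292612 560.31822046]
(array([ 204.4, -331.3,  148.6]), array([-0.471, -0.821, -0.962])) (array([ 189.4, -305.3,  298.6]), array([-0.471, -0.821, -0.962]))
[[ 4.99482714e-04 -9.62031403e-01 -2.72938328e-01  7.47624126e+01]
 [ 9.99999547e-01  2.59337855e-04  9.15926062e-04 -2.97944688e-01]
 [-8.10366393e-04 -2.72938662e-01  9.62031096e-01 -1.42662053e+02]
 [ 0.00000000e+00  0.00000000e+00  0.00000000e+00  1.00000000e+00]]
```

```bash
python3 - <<'E'
from h import *
print(step((-230,20,330),70))
E
```

```text
(array([ 184.8, -298.8,  212.8]), array([-0.183, -0.316, -1.027]))
```

```bash
python3 -m inch '[[[185,-299,0,-0.18,-0.32,-1.03,50],[185,-299,0,-0.18,-0.32,-1.03,50],[185,-299,0,-0.18,-0.32,-1.03,50],[185,-299,0,-0.18,-0.32,-1.03,50],[185,-299,0,-0.18,-0.32,-1.03,50],[185,-299,0,-0.18,-0.32,-1.03,50],[185,-299,0,-0.18,-0.32,-1.03,50],[185,-299,0,-0.18,-0.32,-1.03,50],[185,-299,0,-0.18,-0.32,-1.03,50],[185,-299,213,-0.18,-0.32,-1.03,50],[185,-299,213,-0.18,-0.32,-1.03,50],[185,-299,213,-0.18,-0.32,-1.03,50],[185,-299,213,-0.18,-0.32,-1.03,50],[185,-299,213,-0.18,-0.32,-1.03,50],[185,-299,213,-0.18,-0.32,-1.03,50],[185,-299,213,-0.18,-0.32,-1.03,50]]]'
python3 - <<'E'
from h import *
import pickle
o,im=grab('wrist','w1');pickle.dump((o,im),open('w.pkl','wb'))
print(o['qpos'].round(2),w2b(o['ee_pos']))
for p in[(-240,160,100),(-240,-100,100),(0,-75,100),(0,75,100),(-58,97,122),(-58,-97,122),(-2,72,122),(-2,-72,122)]:print(p,np.round(proj(o,im,b2w(p)),0))
hsv=cv2.cvtColor(im['frame'],cv2.COLOR_RGB2HSV)
m=cv2.inRange(hsv,(0,120,30),(12,255,140))
N,l,s,c=cv2.connectedComponentsWithStats(m)
for i in range(1,N):
    if s[i,4]>200: print(s[i],c[i].round(1),w2b(ray(o,im,*c[i],120)).round(1))
E
```

```text
t: 3.75
ee_pos: [546.6, 144.6, 351.2]
orientation: [2.204, 1.87, -0.389]
ft_force: [0.8, -0.2, 0.9]
width: 44.0
grasp_force: 0.0
[ 0.39  0.32  1.57 -0.3   1.45  0.62] [-237.47718736   21.9933948   351.18649036]
(-240, 160, 100) [379.  94.]
(-240, -100, 100) [151.  94.]
(0, -75, 100) [196. 245.]
(0, 75, 100) [291. 245.]
(-58, 97, 122) [310. 227.]
(-58, -97, 122) [174. 227.]
(-2, 72, 122) [290. 255.]
(-2, -72, 122) [196. 255.]
[ 231  138   56   55 1943] [258.3 165.9] [-157.2   22.7  120. ]
[ 173  227   41   70 1362] [192.4 265.1] [ 23.8 -80.7 120. ]
[ 302  227   41   70 1367] [323.3 264.9] [ 22.9 125.6 120. ]
[   0  333   31   50 1229] [ 12.1 359.5] [ 317.9 -498.4  120. ]
[178 333  20  38 492] [186.7 348.1] [ 271.8 -122.1  120. ]
[319 333  19  38 494] [329.3 348.3] [271.8 168.6 120. ]
[487 333  25  50 986] [501.4 359.9] [318.  540.4 120. ]
```

View pics/w1.png

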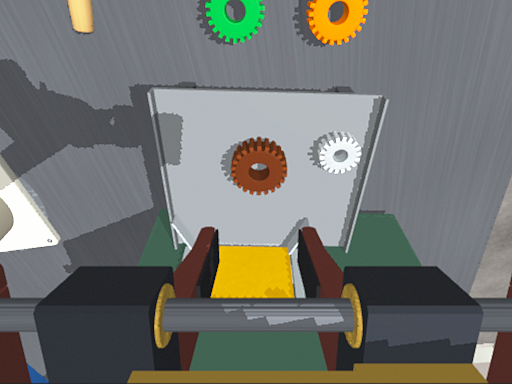

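The wrist view shows the rusty gear at (258,166), the flap at about (253,270), and the tray edges within a few pixels of prediction. The gear sits at about (-156, 22) in the cabinet frame. The bright gear is at (340,155), to the side.

```bash
python3 - <<'E'
from h import *
import pickle
d=pickle.load(open('d.pkl','rb'))
print('bottle',w2b(ray(*d['top'],175,141,130)).round(),w2b(ray(*d['scene'],131,238,130)).round())
print(step((-225,22,230)),step((-225,22,130)))
E
```

```text
bottle [-421.  172.  130.] [-434.  168.  130.]
(array([ 39.5,  -0.2, 102.6]), array([ 0.002, -0.559,  0.001])) (array([ 73.7,  -0.3, 196.6]), array([ 0.002, -0.559,  0.001]))
```

```bash
python3 -m inch '[[[40,0,103,0,-0.28,0,50],[40,0,103,0,-0.56,0,50],[40,0,103,0,-0.56,0,50],[40,0,103,0,-0.56,0,50],[40,0,103,0,-0.56,0,50],[74,0,197,0,-0.56,0,50],[74,0,197,0,-0.56,0,50],[74,0,197,0,-0.56,0,50],[74,0,197,0,-0.56,0,50]]]'
python3 - <<'E'
from h import *
import pickle
o,im=grab('wrist','w2');pickle.dump((o,im),open('w.pkl','wb'))
print(o['qpos'].round(2),w2b(o['ee_pos']))
print(step((-225,22,112)),step((-200,22,112)),step((-30,12,112)),step((25,8,112)))
grab('scene','s2')
E
```

```text
t: 4.7
ee_pos: [546.1, 147.2, 140.4]
orientation: [1.832, 1.557, -0.896]
ft_force: [0.1, 0.6, 0.6]
width: 43.8
grasp_force: 0.0
[ 0.55  0.78  1.55 -0.64  1.52  0.99] [-239.93215028   21.03515808  140.40635815]
(array([13.7,  0.4, 11.3]), array([0.003, 0.   , 0.001])) (array([-1.7,  0.4, 31. ]), array([0.003, 0.   , 0.001])) (array([-106.3,  -10.1,  164.9]), array([0.003, 0.   , 0.001])) (array([-140.2,  -14.2,  208.2]), array([0.003, 0.   , 0.001]))
```

View pics/w2.png

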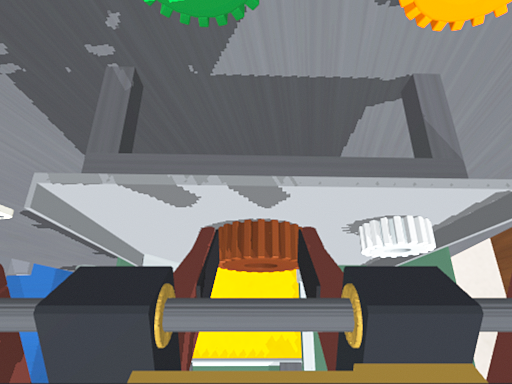

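View pics/s2.png

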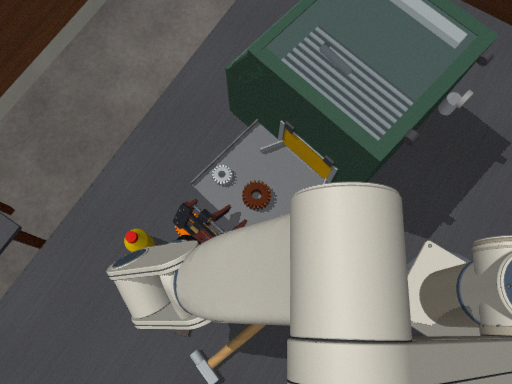

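The wrist view shows the gear centred between the fingers at (258,245). The scene view shows the fingers behind it, at about (225,213), with the bottle and other parts clear. Now I lower and begin pushing.

```bash
python3 -m inch '[[[3,0,25,0,0,0,50],[3,0,25,0,0,0,50],[-5,0,35,0,0,0,50],[-11,0,43,0,0,0,50],[-17,-1,51,0,0,0,50],[-23,-1,58,0,0,0,50],[-29,-2,66,0,0,0,50],[-36,-3,74,0,0,0,50],[-42,-3,82,0,0,0,50],[-48,-4,90,0,0,0,50]]]'
python3 - <<'E'
from h import *
o=status.get_obs();p,T=target((0,0,0));z=T.as_matrix()[:,2]
print(o['qpos'].round(2),'tip',w2b(o['ee_pos']+19*z).round(1))
o,im=grab('top','t3')
hsv=cv2.cvtColor(im['frame'],cv2.COLOR_RGB2HSV)
m=cv2.inRange(hsv,(0,120,30),(12,255,140))
N,l,s,c=cv2.connectedComponentsWithStats(m)
for i in range(1,N):
    if s[i,4]>60: print(s[i],c[i].round(1),w2b(ray(o,im,*c[i],124)).round(1))
for t in[(-60,14,112),(0,10,112),(25,9,112),(30,9,112)]:print(t,step(t))
E
```

```text
t: 5.8
ee_pos: [525.5, 48.4, 121.8]
orientation: [1.83, 1.558, -0.896]
ft_force: [1.8, 4.8, 2.7]
width: 44.0
grasp_force: 3.1
[ 0.44  0.75  1.72 -0.73  1.37  1.01] tip [-124.1   16.9  110.1]
[140  59  22  27 123] [150.9  72.5] [-535.4  381.7  124. ]
[262 195  22  22 286] [272.4 205.3] [-92.2  18.3 124. ]
(-60, 14, 112) (array([-39.9,  -2.5,  48.2]), array([0.001, 0.004, 0.004]))
(0, 10, 112) (array([-76.6,  -6.7,  95.6]), array([0.001, 0.004, 0.004]))
(25, 9, 112) (array([-91.9,  -7.7, 115.3]), array([0.001, 0.004, 0.004]))
(30, 9, 112) (array([-95. ,  -7.8, 119.3]), array([0.001, 0.004, 0.004]))
```

```bash
python3 -m inch '[[[-8,0,10,0,0,0,50],[-16,-1,19,0,0,0,50],[-24,-1,29,0,0,0,50],[-32,-2,39,0,0,0,50],[-40,-3,48,0,0,0,50],[-46,-3,56,0,0,0,50],[-52,-4,64,0,0,0,50],[-58,-5,72,0,0,0,50],[-64,-5,80,0,0,0,50],[-70,-6,88,0,0,0,50],[-76,-7,95,0,0,0,50]]]'
python3 - <<'E'
from h import *
o=status.get_obs();p,T=target((0,0,0));z=T.as_matrix()[:,2]
print('tip',w2b(o['ee_pos']+19*z).round(1))
for t in[(12,9,112),(25,9,112),(30,9,112)]:print(t,step(t))
o,im=grab('scene','s4');o2,i2=grab('wrist','w4')
cv2.imwrite('pics/c4.png',np.hstack([cv2.resize(im['frame'][90:270,180:360,::-1],(400,400)),cv2.resize(i2['frame'][:,:,::-1],(400,300)).__class__(0) if 0 else cv2.copyMakeBorder(cv2.resize(i2['frame'][:,:,::-1],(400,300)),0,100,0,0,0)]))
E
```

```text
t: 6.95
ee_pos: [498.6, -70.8, 123.1]
orientation: [1.829, 1.558, -0.898]
ft_force: [1.2, 5.0, 1.1]
width: 43.9
grasp_force: 2.9
tip [ -2.1  10.  111.4]
(12, 9, 112) (array([-9.1, -1. , 10.7]), array([0.002, 0.003, 0.004]))
(25, 9, 112) (array([-17.1,  -1.1,  21. ]), array([0.002, 0.003, 0.004]))
(30, 9, 112) (array([-20.2,  -1.1,  24.9]), array([0.002, 0.003, 0.004]))
```

View pics/c4.png

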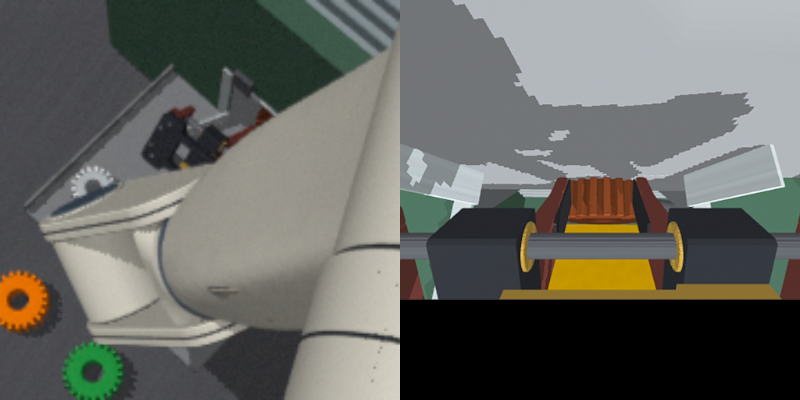

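The scene crop shows the gripper at the opening and the bright gear at (93,182), undisturbed. The wrist half shows the gear at (603,200), nested between the fingers and lifting the flap. Continuing slowly over the sill.

```bash
python3 -m inch '[[[-4,0,5,0,0,0,50],[-8,-1,10,0,0,0,50],[-12,-1,15,0,0,0,50],[-15,-1,18,0,0,0,50],[-17,-1,21,0,0,0,50],[-17,-1,21,0,0,0,50],[-17,-1,21,0,0,0,50]]]'
python3 - <<'E'
from h import *
o=status.get_obs();p,T=target((0,0,0));z=T.as_matrix()[:,2]
print('tip',w2b(o['ee_pos']+19*z).round(1),step((31,9,112)))
o2,i2=grab('wrist','w5');grab('top','t5')
a=cv2.imread('pics/t5.png')[130:300,180:400]
cv2.imwrite('pics/c5.png',np.vstack([cv2.resize(i2['frame'][190:330,140:370,::-1],(460,280)),cv2.resize(a,(460,310))]))
E
```

```text
t: 7.75
ee_pos: [492.8, -96.9, 123.2]
orientation: [1.83, 1.558, -0.9]
ft_force: [0.2, 0.4, 0.2]
width: 43.5
grasp_force: 0.3
tip [ 24.6   8.5 111.5] (array([-4.3,  0.5,  4.7]), array([0.   , 0.003, 0.004]))
```

View pics/c5.png

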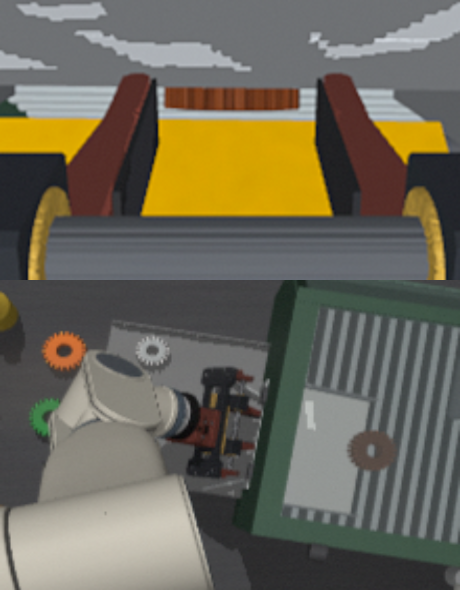

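The top half shows the flap lifted between the fingers, and the bottom half shows the rusty gear inside at the chute foot, at about (370,450). The force has dropped to zero. Withdrawing.

```bash
python3 -m inch '[[[6,0,-8,0,0,0,50],[12,0,-16,0,0,0,50],[20,0,-26,0,0,0,50],[30,0,-38,0,0,0,50],[40,0,-51,0,0,0,50],[55,0,-70,0,0,0,50],[70,0,-89,0,0,0,50],[80,0,-102,0,0,0,50],[60,0,-118,0,0,0,50],[41,0,-133,0,0,0,50],[41,0,-133,0,0,0,50],[41,0,-133,0,0,0,50],[41,0,-133,0,0,0,50],[41,0,-133,0,0,0,50],[41,0,-133,0,0,0,50],[41,0,-133,0,0,0,50],[41,0,-133,0,0,0,50],[41,0,-133,0,0,0,50],[41,0,-133,0,0,0,50],[41,0,-133,0,0,0,50]]]'
python3 - <<'E'
from h import *
o,i=grab('wrist','w6');o2,i2=grab('top','t6')
print(w2b(o['ee_pos']))
for p in[(0,-73,104),(0,73,104),(0,73,208)]:print(np.round(proj(o,i,b2w(p))))
cv2.imwrite('pics/c6.png',np.vstack([cv2.resize(i['frame'][:,:,::-1],(400,300)),cv2.resize(i2['frame'][130:300,180:400,::-1],(400,290))]))
E
```

```text
t: 9.85
ee_pos: [514.1, 31.7, 172.6]
orientation: [1.83, 1.558, -0.899]
ft_force: [0.4, -0.5, -0.1]
width: 43.8
grasp_force: 0.0
[-120.71655347    8.44580051  172.57702322]
[170. 211.]
[326. 212.]
[336. 333.]
```

View pics/c6.png

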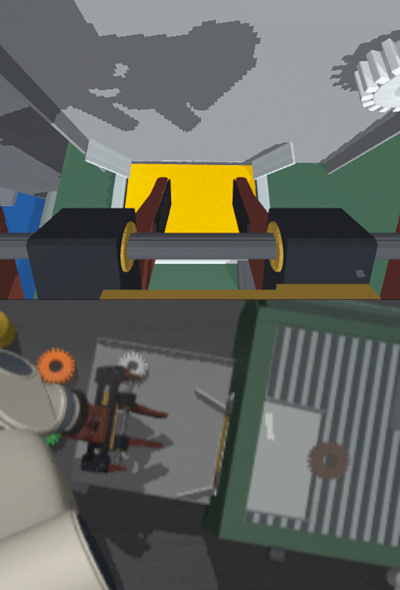

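The flap is fully shut: its lower edge is at the predicted row. The gear is on the grate inside, and the bright gear has not moved.

```bash
python3 -c "from workcell import ctrl; print(ctrl.close_job())"
```

```text
the job is handed in; nothing more can be done
None
```

The rusty gear went in through the flap and slid to the foot of the chute; the fingers are out, the flap fell shut, nothing else was touched that I could see, and the job was handed in at about 10 s of the 42 s allowed.

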